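# Start and close the loose canister cap

## Robot

A 6-joint arm with a two-finger parallel gripper is mounted at the origin on the work surface. World frame = base frame: x ahead of the robot, y to its left, z up, the work surface at z = 0. Lengths are in mm, angles in degrees, forces in N, time in s.
With the tool pointing down it reaches from about 300 to 850 mm from the base axis. Payload 4.2 kg.
Tool frame: the origin (TCP) lies on the centre line of the jaws, within the pads' length; the fingertips stand 14 mm ahead of it and the grasp point (between the pads) lies 5 mm behind it; z points along the fingers, y is the line along which they close (so a half turn about z gives the same grasp; the last joint's range is limited). The gripper opens to 91 mm and grips with 3 to 60 N. Pads are 32 mm wide; open, the fingers measure 118 mm over their backs; the gripper's body (76 mm by 178 mm) begins 60 mm behind the grasp point.
Start: joints at [-71.734, 18.312, 89.639, -0, 72.044, -1.146], TCP at [191.108, -542.328, 227.976] pointing down, gripper open.
Joint ranges: [-177.97, 177.97], [-48.28, 115.42], [12.27, 149.76], [-77.06, 257.06], [2.81, 150.46], [-146.56, 146.56]. Speed limits (degrees/s): [147.25, 147.25, 180, 180, 180, 180].

## Interface

Orientations are given as [roll, pitch, yaw] about the fixed x, y, z axes, in that order (R = Rz(yaw) Ry(pitch) Rx(roll)).
In Python, from workcell import env gives the robot as it stands.
- The arm moves only by the tool arm_command, never from a script. Its argument "motion" is a list of rows, each an object with "offset": the shift along the tool's x, y, z in m, a list of three; "spin": the turn about the tool's z in rad. In form: [{"offset": [tx, ty, tz], "spin": spin}, ...]. A call has 1 to 5 rows; each row shifts and turns the commanded pose from where the row before left it, along the tool's axes as they then stand; what a row does not reach is not made up. A row lasts 1/8 s, in which the tool goes at most 62.5 mm and 10.7 degrees, less where a joint would pass 70% of its speed; a pose out of reach is approached as far as the arm can. A call with a gripper value outside its range is refused whole. "jaw" is the finger opening in m, from 0 to 0.0912, set as the call begins (left out, the last holds). The fingers move at their own pace and stop on an object; "newtons" is the grip in N (left out, the last holds). Time passes only in rows, so rows that do not move let the fingers close. It gives the time, the measured TCP pose, the force, the opening and the grip force at its end, in the units of the state.
- env.state(): the state, without advancing time (a new reading comes with each control period).
- env.grab_frame(name): name is "side" or "top" or "wrist"; returns (picture, depth): 384x512x3 uint8, blue, green, red; 384x512 float32, mm along the optical axis (not along the pixel's ray), 0 where there is no reading.
- env.camera_model(name): a dict with "fx", "fy", "cx", "cy" (pixels), "eye" and "rotation" of the camera in the world; the wrist camera has in their place "hand_eye" (4x4, takes a point from camera to tool coordinates, whose origin is the TCP and whose axes are the flange's). Camera axes: x right, y down, z forward; pixel columns grow to the right and rows downward; lengths in mm; the calibration is good to about 2 mm. A picture is of the moment at which its call begins: read the wrist's pose just before it. camera_model takes no time and is no camera call.
- env.job_done(): hands the job in; it is judged then, once.
Trained networks look in the newest picture that a camera, given by its name, has taken for a name from the list of things; names that differ only in an ending like _2 or _b are one class to them, and where a whole thing is asked for, a point or a joint stands for the part that bears it (a point fixed in the world has none). Each returns a list of dicts, best first, with "score" (0 to 1); they miss things now and then, are a little off and sometimes report something else, mostly with a low value. They report only what shows in the picture. A call takes as long as a camera call. They do not tell look-alikes from the thing itself.
- env.boxes_of(camera, target): "bbox" ([left, top, right, bottom] in pixels, round what is visible of it).
- env.pinpoint(camera, target): "location" ([column, row] in pixels: a listed point, or the origin of a listed thing).
The state is a dict: "time_s": time; "qpos": joint angles; "qvel": joint speeds; "effort": joint torques, N m; "ee_pos": TCP position; "ee_rot": TCP orientation; "force": force on the tool from outside, world axes, zero at the start; "torque": the same for the moment, N m; "gripper_width": finger opening in mm; "gripper_force": force on a finger pad.
Only numpy, scipy, OpenCV 4.12 (cv2) and the standard library are available. Lean on these libraries where they do the work, as an engineer would, in place of code of your own. Each camera call takes 0.05 s, during which the arm holds its last target. There are 200 camera calls.

## Task

The orange cap on the yellow-banded canister has only been set on its neck, not started on the thread. Turn it backwards (anticlockwise from above) until its white line meets the blue start mark and it drops into the thread, then screw it down clockwise, to the black mark, until it stops and sits fully home; let go of it. Leave the small glass jar of screws standing where it is.

Things in the scene. Friction and masses are not known exactly. Their poses are not given: they have to be found in the camera images.
- cap_centre (a point): Centre, half-way up, of the loose orange ribbed cap: 56 mm across, 30 mm tall, 50 g, round (grip from above, any direction). z up its axis, +x to the white line on its top and side. It is perched on the neck with 2.5 mm sideways play, its centre 3 mm above the rim. Two like canisters with closed blue and black caps stand 0.2 m or more away.
- cap_mark (a point): Outer end of the cap's white line, on its top edge, 28 mm from the axis, 15 mm above the cap's centre. At the start the line is 36 to 69 degrees clockwise of the blue mark. Over the blue mark (within 8 degrees) the cap can drop 10 mm, hand and cap going down together, to a centre 7 mm below the rim; turned farther back it then meets a stop.
- neck (a point): Centre of the neck's top rim, 152 mm above the table, on the axis of the yellow-banded white canister (100 mm across, fixed). z up, +x to the blue start mark on its shoulder; the black mark is 74 degrees clockwise. From the drop the cap sinks 4 mm more between 12 and 62 degrees clockwise (2.5 mm vertical play), stopping at 74, centre 11 mm below the rim. Shoulder 40 to 57 mm below the rim.
- screw_jar: Small clear glass jar of brass screws with a steel lid, 62 mm across, 76 mm tall, 0.3 kg, standing loose behind the row of canisters. Origin at the centre of its underside, z up. To be left alone.
There are look-alikes about, which are no part of the job. What is shaped like the part that bears cap_centre but turquoise is not meant.

How it is judged:
By the outcome, as a careful person would: the job done as asked, in the order asked, and still so for the second after the job is handed in, with the robot touching nothing.
It also fails if it takes over 38 s, if anything falls off the work surface, if the arm or the gripper's body presses on something with over 40 N, if the wrist force passes 120 N, or if a joint passes its speed limit or range.

## Working session

There is one attempt and no reset: what is moved stays moved. The work goes in short steps, Python scripts to look and compute and a tool call to move; the robot and the scene stay as the last step left them, time stands still between calls to the robot, and variables do not carry over. Pictures are saved under pics/ and viewed, at most 10 in all, crops included, and the job is handed in when it is done.

Besides the shell and the picture viewer there is one more tool, called after ">>>" as name([rows], argument=value, ...), one row to a line, values as JSON. arm_command: Moves the arm, as the interface text tells. Its arguments: {"type":"object","properties":{"motion":{"type":"array"},"jaw":{"type":"number"},"newtons":{"type":"number"}},"required":["motion"]}

```bash
mkdir -p pics; cat > h.py <<'E'
import numpy as np, cv2
from workcell import env
from scipy.spatial.transform import Rotation as R
def cam(n,st=None):
    m=env.camera_model(n)
    if n=='wrist':
        st=st or env.state(); H=np.array(m['hand_eye']); T=np.eye(4)
        T[:3,:3]=R.from_euler('xyz',st['ee_rot'],degrees=True).as_matrix(); T[:3,3]=st['ee_pos']
        T=T@H; return m,T[:3,:3],T[:3,3]
    return m,np.array(m['rotation']),np.array(m['eye'])
def ray(c,uv):
    m,Rm,e=c; return Rm@np.array([(uv[0]-m['cx'])/m['fx'],(uv[1]-m['cy'])/m['fy'],1.]),e
def onz(c,uv,z):
    d,e=ray(c,uv); return e+d*(z-e[2])/d[2]
def pix(c,p):
    m,Rm,e=c; q=Rm.T@(np.array(p)-e); return m['fx']*q[0]/q[2]+m['cx'],m['fy']*q[1]/q[2]+m['cy']
E
python3 - <<'E'
from h import *
print(env.state())
ims=[]
for n in ['top','side','wrist']:
    c=cam(n); im,d=env.grab_frame(n); cv2.imwrite(f'pics/{n}0.png',im)
    np.save(f'{n}d.npy',d)
    for t in ['cap_centre','cap_mark','neck','screw_jar']:
        print(n,t,[(np.round(r['location'],1),round(r['score'],2)) for r in env.pinpoint(n,t)[:4]])
    print(n,c[1].round(3).tolist(),c[2].round(1),c[0]['fx'])
E
```

```text
{'time_s': 0.0, 'qpos': array([-7.17341548e+01,  1.83518152e+01,  8.97060914e+01, -3.01998720e-03,
        7.20427431e+01, -1.14535945e+00]), 'qvel': array([-0.01916819, -0.00977586,  0.15946411, -0.04068152,  0.0314314 ,
       -0.06778053]), 'effort': array([ 2.86058530e-04, -4.12453973e+01, -2.31976014e+01,  7.27827195e-02,
        4.56957298e-02, -1.29429272e-04]), 'ee_pos': array([ 190.94126309, -541.86985232,  227.12063732]), 'ee_rot': array([-1.79899313e+02,  8.58778422e-04,  1.94121390e+01]), 'force': array([-1.1599633 , -0.31015692,  0.50227125]), 'torque': array([-0.05165536,  0.07727248,  0.04940482]), 'gripper_force': 0.0, 'gripper_width': 91.38149111773197}
top cap_centre [(array([136.5, 212.2]), 0.76), (array([208.3, 198.5]), 0.76), (array([146.2, 271.8]), 0.66), (array([127.9, 161.8]), 0.64)]
top cap_mark [(array([146.2, 202. ]), 0.93), (array([199.2, 185.7]), 0.84), (array([131.8, 171.1]), 0.83), (array([155.7, 277.7]), 0.63)]
top neck [(array([135.6, 212. ]), 0.83)]
top screw_jar [(array([266.7, 142. ]), 0.86), (array([138.9, 214.1]), 0.61)]
top [-172.992, -0.071, -90.893] [465.3  26.8 970.9] 387.1245821528898
side cap_centre [(array([194.9, 339.4]), 0.7), (array([318.6, 330.4]), 0.68), (array([242.1, 271.9]), 0.68), (array([259.2, 287.8]), 0.56)]
side cap_mark [(array([250.2, 274.4]), 0.81), (array([205.6, 341. ]), 0.81), (array([261.5, 286.4]), 0.75), (array([231.6, 268.9]), 0.66)]
side neck [(array([259.3, 288.1]), 0.85)]
side screw_jar [(array([196.3, 218.7]), 0.93)]
side [-138.101, 0.278, -175.395] [508.8 695.9 912. ] 421.85993793507004
wrist cap_centre []
wrist cap_mark []
wrist neck []
wrist screw_jar []
wrist [[0.333, -0.91, -0.248], [-0.943, -0.321, -0.088], [0.001, 0.263, -0.965]] [ 261.1 -517.2  384.5] 280.78775189947754
```

View pics/top0.png

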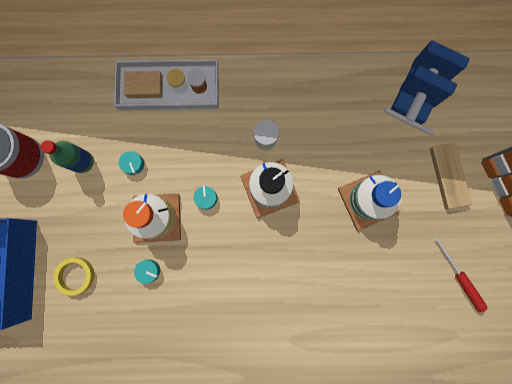

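View pics/side0.png

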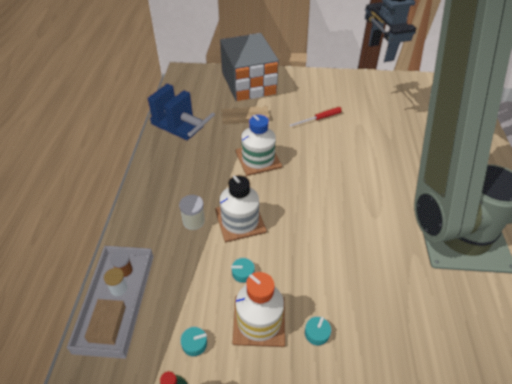

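The candidates for the cap in the top picture are orange at (137,213) on the yellow-banded canister, and turquoise at (131,163), (205,198) and (147,272). The orange one is meant, since turquoise is ruled out. The jar is at (266,132), well clear of the cap. I'll confirm in an enlarged crop.

```bash
sed -i "s/return m,np.array(m\['rotation'\]),/return m,R.from_euler('xyz',m['rotation'],degrees=True).as_matrix(),/" h.py
python3 - <<'E'
from h import *
c=cam('top'); s=cam('side')
def tri(a,b):
    (d1,e1),(d2,e2)=ray(c,a),ray(s,b)
    A=np.stack([d1,-d2],1); t=np.linalg.lstsq(A,e2-e1,rcond=None)[0]; return (e1+d1*t[0]).round(1),(e2+d2*t[1]).round(1)
print('cap',tri((136.5,212.2),(259.2,287.8)),onz(c,(136.5,212.2),155),onz(s,(259.2,287.8),155))
print('mark',tri((146.2,202),(261.5,286.4)),onz(c,(146.2,202),170))
print('jar',tri((266.7,142),(196.3,218.7)))
im=cv2.imread('pics/top0.png'); m=cv2.inRange(cv2.cvtColor(im,cv2.COLOR_BGR2HSV),(3,170,120),(14,255,255))
m[:, :110]=0;m[:,180:]=0;m[:190]=0;m[240:]=0
ys,xs=np.nonzero(m);print(xs.min(),xs.max(),ys.min(),ys.max(),xs.mean(),ys.mean())
(x,y),r=cv2.minEnclosingCircle(np.stack([xs,ys],1).astype(np.float32));print(x,y,r,onz(c,(x,y),166))
a=cv2.resize(im[182:250,105:195],None,fx=4.4,fy=4.4,interpolation=cv2.INTER_CUBIC)
b=cv2.resize(cv2.imread('pics/side0.png')[262:350,222:300],(396,446),interpolation=cv2.INTER_CUBIC)
a=cv2.copyMakeBorder(a,0,446-a.shape[0],0,0,cv2.BORDER_CONSTANT); cv2.imwrite('pics/crop1.png',np.hstack([a,b]))
E
```

```text
cap (array([521.9, 279. , 158.5]), array([523.2, 278.9, 158.5])) [522.16171567 280.08570642 155.        ] [523.23350795 276.98013609 155.        ]
mark (array([544.6, 263.4, 143.2]), array([519. , 265.9, 141.5])) [541.99657965 255.78168381 170.        ]
jar (array([706.8,  -1.5,   5.1]), array([710. ,  -1.6,   5.9]))
123 149 201 227 136.06589147286823 214.1201550387597
136.6494903564453 213.1134033203125 13.952213287353516 [519.4893195 276.3178608 166.       ]
```

View pics/crop1.png

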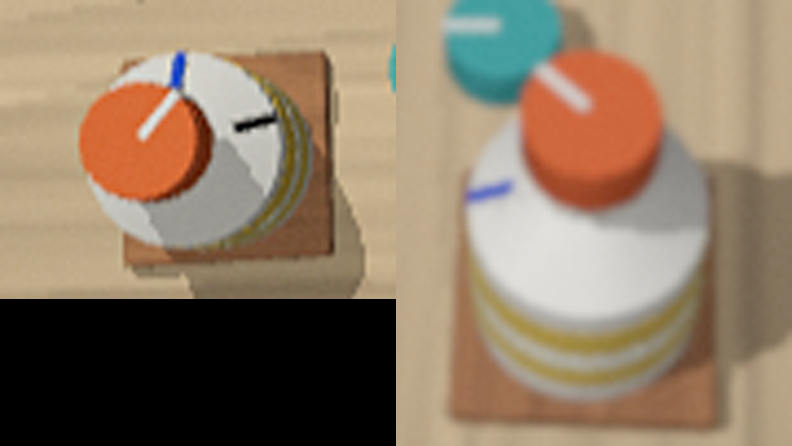

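The crop shows the orange cap on the yellow-banded canister. Its white line points up-right, with the blue mark at crop (180,70) and the black mark at (256,124). Next I move above it for a close look.

>>> arm_command([
  {"offset": [0.02, -0.022, -0.01], "spin": 0},
  {"offset": [0.039, -0.044, -0.01], "spin": 0},
  {"offset": [0.039, -0.044, 0], "spin": 0},
  {"offset": [0.039, -0.044, 0], "spin": 0},
  {"offset": [0.039, -0.044, 0], "spin": 0},
], jaw=0.091)

```text
time_s: 1.38
ee_pos: [291.7, -295.4, 248.2]
ee_rot: [179.9, -0.0, 19.4]
force: [1.0, -0.3, 0.3]
gripper_width: 91.3
gripper_force: 0.0
```

>>> arm_command([
  {"offset": [0.039, -0.044, 0], "spin": 0},
  {"offset": [0.039, -0.044, 0], "spin": 0},
  {"offset": [0.039, -0.044, 0], "spin": 0},
  {"offset": [0.039, -0.044, 0], "spin": 0},
  {"offset": [0.039, -0.044, 0], "spin": 0},
])

```text
time_s: 2.0
ee_pos: [402.6, -22.9, 248.3]
ee_rot: [179.9, -0.1, 19.4]
force: [-0.2, -0.2, 0.2]
gripper_width: 91.4
gripper_force: 0.0
```

>>> arm_command([
  {"offset": [0.039, -0.044, 0], "spin": 0},
  {"offset": [0.039, -0.044, 0], "spin": 0},
  {"offset": [0.039, -0.044, 0], "spin": 0},
  {"offset": [0.039, -0.044, 0.01], "spin": 0},
  {"offset": [0.019, -0.026, 0.01], "spin": 0},
])

```text
time_s: 2.62
ee_pos: [500.9, 226.7, 227.5]
ee_rot: [-180.0, -0.0, 19.5]
force: [-0.3, 0.2, 0.1]
gripper_width: 91.0
gripper_force: 0.0
```

>>> arm_command([
  {"offset": [0, 0, 0], "spin": 0},
  {"offset": [0, 0, 0], "spin": 0},
])

```text
time_s: 2.88
ee_pos: [499.7, 223.3, 228.0]
ee_rot: [180.0, 0.0, 19.4]
force: [0.5, 0.3, -0.1]
gripper_width: 91.0
gripper_force: 0.0
```

>>> arm_command([
  {"offset": [0.02, -0.023, 0], "spin": 0},
  {"offset": [0.018, -0.022, 0], "spin": 0},
  {"offset": [0, 0, 0], "spin": 0},
  {"offset": [0, 0, 0], "spin": 0},
])

```text
time_s: 3.38
ee_pos: [520.6, 277.5, 228.3]
ee_rot: [180.0, 0.0, 19.4]
force: [-0.2, -0.2, 0.2]
gripper_width: 90.8
gripper_force: 0.0
```

```bash
cat > look.py <<'E'
from h import *
import sys
st=env.state(); c=cam('wrist',st); im,d=env.grab_frame('wrist'); cv2.imwrite(f'pics/{sys.argv[1]}.png',im); np.save(sys.argv[1]+'.npy',d)
print(st['ee_pos'].round(1),st['ee_rot'].round(1),st['time_s'])
for t,z in [('cap_centre',155),('cap_mark',170),('neck',152)]:
    for r in env.pinpoint('wrist',t)[:3]: print(t,np.round(r['location'],1),round(r['score'],2),onz(c,r['location'],z).round(1))
hsv=cv2.cvtColor(im,cv2.COLOR_BGR2HSV)
def blobs(lo,hi,mina):
    n,l,s,ce=cv2.connectedComponentsWithStats(cv2.inRange(hsv,lo,hi))
    return [(s[i].tolist(),ce[i].round(1),onz(c,ce[i],105).round(1)) for i in range(1,n) if s[i][4]>mina]
print('blue',blobs((105,120,60),(130,255,255),40))
print('black',blobs((0,0,0),(180,255,50),60))
print('orange',[(b[0],b[1],onz(c,b[1],168).round(1)) for b in blobs((3,150,100),(14,255,255),300)])
E
python3 look.py w1
```

```text
[520.6 277.5 228.3] [180.    0.   19.4] 3.375
cap_centre [358.4 165.9] 0.83 [577.1 208.8 155. ]
cap_centre [247.8  44.2] 0.77 [633.6 325.2 155. ]
cap_centre [216.8 245.4] 0.61 [468.8 298.3 155. ]
cap_mark [372.1 145.8] 0.97 [595.7 211.6 170. ]
cap_mark [289.  189.1] 0.91 [542.7 259.  170. ]
cap_mark [247.2  69.9] 0.68 [615.  318.8 170. ]
blue [([0, 79, 40, 145, 590], array([ 22.8, 128. ]), array([499.7, 513. , 105. ])), ([268, 140, 9, 19, 98], array([271.8, 149. ]), array([561.2, 276.9, 105. ]))]
black [([103, 0, 69, 29, 1329], array([143.7,  11. ]), array([637.7, 425.2, 105. ])), ([0, 190, 512, 194, 42723], array([267.4, 307.9]), array([385.1, 217.7, 105. ])), ([125, 205, 64, 46, 1287], array([167.5, 234.1]), array([437.5, 351.6, 105. ])), ([327, 205, 64, 46, 1276], array([347.4, 234. ]), array([502.1, 168. , 105. ]))]
orange [([219, 116, 94, 49, 1252], array([263.7, 135.7]), array([575.2, 292. , 168. ])), ([424, 147, 88, 77, 1150], array([450.2, 168. ]), array([600.3, 145.3, 168. ])), ([227, 168, 68, 72, 3591], array([259.5, 204.6]), array([522. , 276.6, 168. ]))]
```

View pics/w1.png

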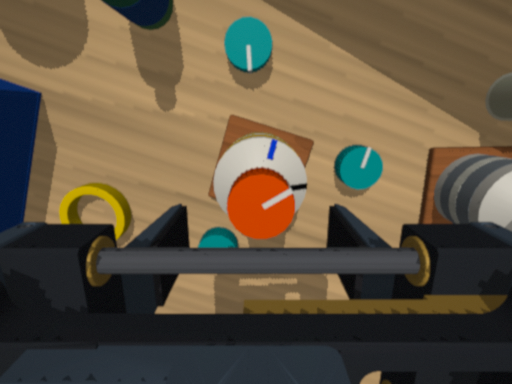

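The wrist view shows the cap centred at (261,203), its line ending at (290,189) and the blue mark at (272,149). The axis is at about (521.5,277), the line at about -41° and the blue mark at about 0°, so the back-turn is about 41°. I go down and grip.

>>> arm_command([
  {"offset": [0.001, 0.001, 0.02], "spin": 0},
  {"offset": [0, 0, 0.025], "spin": 0},
  {"offset": [0, 0, 0.02], "spin": 0},
  {"offset": [0, 0, 0.01], "spin": 0},
  {"offset": [0, 0, 0], "spin": 0},
])

```text
time_s: 4.2
ee_pos: [522.0, 278.0, 152.6]
ee_rot: [180.0, 0.1, 19.4]
force: [0.6, 0.4, 0.7]
gripper_width: 90.8
gripper_force: 0.0
```

>>> arm_command([
  {"offset": [0, 0, 0], "spin": 0},
  {"offset": [0, 0, 0], "spin": 0},
  {"offset": [0, 0, 0], "spin": 0},
  {"offset": [0, 0, 0], "spin": 0},
  {"offset": [0, 0, 0], "spin": 0},
], jaw=0.05, newtons=20)

```text
time_s: 4.82
ee_pos: [522.6, 277.7, 153.3]
ee_rot: [179.9, -0.0, 19.4]
force: [0.6, -4.6, 2.1]
gripper_width: 55.6
gripper_force: 20.0
```

>>> arm_command([
  {"offset": [0, 0, 0], "spin": 0},
  {"offset": [0, 0, 0], "spin": 0},
])

```text
time_s: 5.08
ee_pos: [522.6, 277.7, 153.3]
ee_rot: [179.9, -0.0, 19.4]
force: [1.8, -5.6, 4.5]
gripper_width: 55.1
gripper_force: 20.0
```

```bash
python3 look.py w2; python3 -c "
from h import *
s=env.state();print(s['force'],s['torque'],s['gripper_width'],s['qpos'])"
```

```text
[522.6 277.7 153.3] [179.9  -0.   19.4] 5.075
cap_centre [243.9  31.6] 0.94 [626.3 321.9 155. ]
cap_centre [256.8 243.9] 0.78 [519.5 277.4 155. ]
cap_centre [210.2 278. ] 0.67 [487.7 297.2 155. ]
cap_mark [224.6 301.1] 0.97 [486.1 285.4 170. ]
cap_mark [299.7 229.8] 0.91 [542.1 260.9 170. ]
cap_mark [245.4  60.7] 0.84 [611.8 315.5 170. ]
blue [([270, 151, 13, 28, 192], array([276.1, 164.8]), array([561.2, 277.1, 105. ]))]
black [([99, 0, 42, 9, 260], array([120.8,   3.1]), array([626.5, 407.6, 105. ])), ([168, 206, 47, 45, 789], array([197.7, 233.2]), array([489.2, 316.3, 105. ])), ([301, 207, 30, 44, 613], array([312.2, 230.2]), array([521.7, 231.8, 105. ])), ([0, 223, 512, 161, 38992], array([247.8, 313.7]), array([431.3, 254.5, 105. ])), ([307, 225, 144, 74, 6687], array([390. , 264.3]), array([514.9, 160.3, 105. ])), ([332, 238, 16, 13, 133], array([339.2, 244. ]), array([517.8, 206.9, 105. ]))]
orange [([208, 118, 118, 60, 1978], array([264.4, 143.4]), array([579. , 294.4, 168. ])), ([460, 158, 52, 89, 1186], array([483. , 181.7]), array([598.3, 180.1, 168. ])), ([209, 194, 90, 54, 3562], array([253.1, 222.9]), array([536.7, 285.6, 168. ])), ([215, 274, 87, 25, 1615], array([258.2, 283.9]), array([502. , 270.4, 168. ]))]
[ 1.3747732  -5.78830437  4.06431182] [-0.8861112  -0.26291254  0.05109829] 55.3508910369008 [ 2.69207675e+01  2.29388767e+01  9.38390655e+01 -9.36020506e-02
  6.31997895e+01  9.75357105e+01]
```

View pics/w2.png

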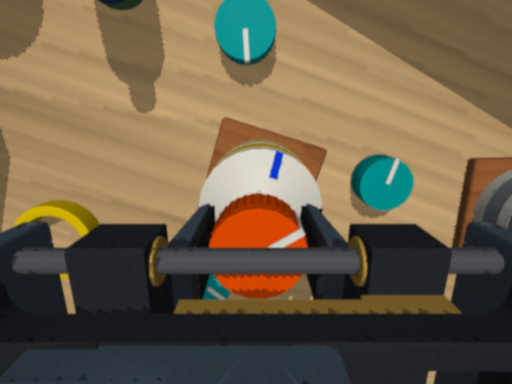

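Gripped: the cap is centred between the pads at about (257,244), with its line at about -39°. I ease sideways by 1 mm and turn back about 39° anticlockwise.

>>> arm_command([
  {"offset": [0, 0.001, 0], "spin": -0.12},
  {"offset": [0, 0, 0], "spin": -0.17},
  {"offset": [0, 0, 0], "spin": -0.17},
  {"offset": [0, 0, 0], "spin": -0.12},
  {"offset": [0, 0, 0], "spin": -0.08},
])

```text
time_s: 5.9
ee_pos: [521.9, 278.6, 152.6]
ee_rot: [-179.9, -0.1, 57.4]
force: [-0.5, 0.0, -0.3]
gripper_width: 55.3
gripper_force: 20.0
```

>>> arm_command([
  {"offset": [0, 0, 0], "spin": 0},
  {"offset": [0, 0, 0], "spin": 0},
])

```text
time_s: 6.15
ee_pos: [522.2, 277.7, 152.5]
ee_rot: [-179.9, 0.0, 57.2]
force: [0.0, -0.1, -0.3]
gripper_width: 55.4
gripper_force: 20.0
```

```bash
python3 look.py w3|head -9; python3 -c "
from h import *
s=env.state();print(s['force'],s['torque'],s['gripper_width'],s['qpos'])"
```

```text
[522.2 277.7 152.5] [-179.9    0.    57.2] 6.15
cap_centre [151.1 227.8] 0.95 [473.3 318.6 155. ]
cap_centre [340.6  56.8] 0.85 [612. 340. 155.]
cap_centre [255.2 243.9] 0.72 [519.5 276.5 155. ]
cap_mark [298.1 229.4] 0.82 [547.6 277.4 170. ]
cap_mark [325.   81.3] 0.56 [596.1 334.7 170. ]
blue [([291, 175, 21, 22, 171], array([301., 185.]), array([560.8, 277.8, 105. ]))]
black [([187, 207, 28, 42, 620], array([203. , 230.8]), array([477.1, 287.4, 105. ])), ([302, 207, 56, 51, 951], array([321.6, 235.2]), array([553.7, 233.7, 105. ])), ([0, 223, 512, 161, 39084], array([250.9, 313.9]), array([466.5, 202.3, 105. ])), ([307, 225, 144, 74, 6688], array([390.2, 264.2]), array([588., 181., 105.]))]
orange [([186, 111, 143, 91, 2045], array([254. , 148.2]), array([551.2, 326.4, 168. ])), ([208, 194, 91, 54, 3558], array([253.1, 223. ]), array([528.9, 292.9, 168. ])), ([214, 273, 88, 26, 1656], array([256.8, 283.5]), array([510.3, 260.4, 168. ]))]
[ 0.37167523 -0.05896871 -0.20929274] [-0.04509934 -0.0641467   0.00927914] 55.269558881943425 [2.68554958e+01 2.29549020e+01 9.38878571e+01 1.12686330e-02
 6.31684835e+01 5.96559252e+01]
```

View pics/w3.png

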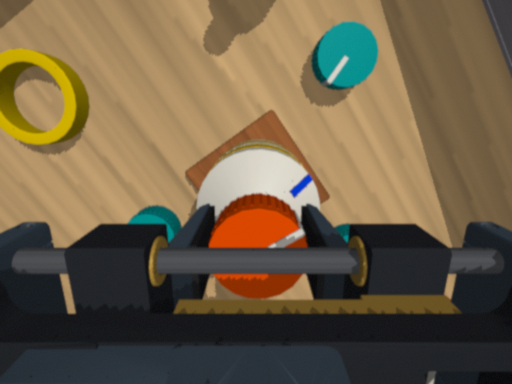

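The line now points at about 0°, at the blue mark (301,185), and the cap turned with the hand. I lower it about 10 mm.

>>> arm_command([
  {"offset": [0, 0, 0.003], "spin": 0},
  {"offset": [0, 0, 0.003], "spin": 0},
  {"offset": [0, 0, 0.003], "spin": 0},
  {"offset": [0, 0, 0.001], "spin": 0},
  {"offset": [0, 0, 0], "spin": 0},
])

```text
time_s: 6.98
ee_pos: [522.4, 277.4, 143.3]
ee_rot: [180.0, -0.0, 57.2]
force: [-1.3, -0.6, 4.1]
gripper_width: 55.4
gripper_force: 20.0
```

```bash
python3 look.py w4|head -9; python3 -c "
from h import *
s=env.state();print(s['force'],s['torque'],s['gripper_width'])"
```

```text
[522.4 277.4 143.3] [180.   -0.   57.2] 6.975
cap_centre [346.   56.1] 0.94 [611.5 338.7 155. ]
cap_centre [254.5 246. ] 0.68 [521.3 279.1 155. ]
cap_centre [152.9 233.9] 0.68 [477.5 316.1 155. ]
cap_mark [298.7 231.2] 0.92 [548.6 280.3 170. ]
cap_mark [327.8  80.6] 0.79 [595.2 334.5 170. ]
blue [([292, 177, 22, 23, 190], array([302.1, 188.2]), array([560.6, 277.8, 105. ]))]
black [([187, 207, 28, 42, 616], array([203.1, 230.7]), array([481.4, 289.5, 105. ])), ([302, 207, 56, 50, 928], array([320.5, 234.6]), array([554., 239., 105.])), ([0, 223, 512, 161, 39123], array([250.7, 313.9]), array([471.1, 208.3, 105. ])), ([307, 225, 144, 74, 6682], array([390.2, 264.2]), array([587.3, 187.9, 105. ]))]
orange [([183, 111, 147, 93, 2167], array([253.4, 148.8]), array([551.7, 326.9, 168. ])), ([208, 194, 91, 54, 3552], array([253.2, 223. ]), array([531.3, 295.6, 168. ])), ([214, 273, 88, 26, 1656], array([256.7, 283.5]), array([513.9, 265.4, 168. ]))]
[-0.93810788 -0.62631242  4.59769591] [-0.20865576  0.25177902 -0.00405887] 55.72754170281568
```

The hand dropped 9 mm under only 4 N and the cap went with it, so it is in the thread. Next I screw it clockwise while sinking.

>>> arm_command([
  {"offset": [0, 0, 0.0], "spin": 0.12},
  {"offset": [0, 0, 0.0003], "spin": 0.17},
  {"offset": [0, 0, 0.0008], "spin": 0.17},
  {"offset": [0, 0, 0.0008], "spin": 0.17},
  {"offset": [0, 0, 0.0008], "spin": 0.17},
])

```text
time_s: 7.8
ee_pos: [523.4, 277.2, 140.3]
ee_rot: [180.0, -0.1, 11.1]
force: [1.0, -0.8, 2.9]
gripper_width: 54.9
gripper_force: 20.0
```

>>> arm_command([
  {"offset": [0, 0, 0.0008], "spin": 0.15},
  {"offset": [0, 0, 0.0008], "spin": 0.15},
  {"offset": [0, 0, 0.0004], "spin": 0.12},
  {"offset": [0, 0, 0], "spin": 0.06},
  {"offset": [0, 0, 0], "spin": 0},
])

```text
time_s: 8.43
ee_pos: [524.3, 274.3, 139.2]
ee_rot: [179.7, -0.3, -15.9]
force: [2.2, -10.3, 7.4]
gripper_width: 54.8
gripper_force: 20.0
```

```bash
python3 look.py w5|head -9; python3 -c "
from h import *
s=env.state();print(s['force'],s['torque'],s['gripper_width'],s['qpos'])"
```

```text
[524.3 274.3 139.2] [179.7  -0.3 -15.9] 8.425
cap_centre [152.2  70.1] 0.94 [626.9 296.6 155. ]
cap_centre [274.3 293.9] 0.75 [494.8 273.  155. ]
cap_centre [261.6 245.1] 0.57 [526.6 271.7 155. ]
cap_mark [301.7 231.7] 0.86 [535.3 249.3 170. ]
cap_mark [167.5  95.8] 0.83 [612.2 289.7 170. ]
cap_mark [365.   79.1] 0.72 [595.7 207.2 170. ]
blue [([234, 156, 14, 29, 221], array([240.4, 170.1]), array([561.2, 276.2, 105. ]))]
black [([500, 64, 12, 22, 140], array([507.2,  75.1]), array([573.6,  94.4, 105. ])), ([0, 75, 62, 61, 2847], array([ 27.2, 107.7]), array([639.1, 397.9, 105. ])), ([294, 181, 21, 22, 149], array([304. , 191.4]), array([534.1, 237.4, 105. ])), ([159, 207, 56, 49, 985], array([194.2, 235.2]), array([523.8, 323. , 105. ])), ([301, 207, 37, 43, 622], array([312.3, 231.3]), array([502.8, 238.6, 105. ])), ([0, 223, 512, 161, 38752], array([243.5, 314.4]), array([447.9, 307.8, 105. ])), ([307, 225, 144, 74, 6562], array([390.3, 264.2]), array([460. , 187.5, 105. ]))]
[ 3.08859103 -9.9288967   6.41060572] [-1.68681306 -0.34642103  0.53778518] 54.88308616856015 [ 26.73059179  23.63002638  94.95287919  -0.47442777  61.37072813
 132.87988844]
```

View pics/w5.png

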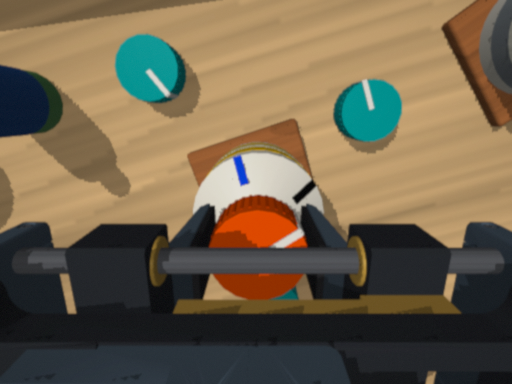

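The line at (290,240) points at the black mark (304,191), with 0.54 Nm of torque, so it is near or at the stop. I press and turn a touch more to confirm.

>>> arm_command([
  {"offset": [0, 0, 0.001], "spin": 0.03},
  {"offset": [0, 0, 0.0005], "spin": 0.03},
  {"offset": [0, 0, 0], "spin": 0.0},
  {"offset": [0, 0, 0], "spin": 0},
])

```text
time_s: 9.12
ee_pos: [524.8, 273.9, 138.7]
ee_rot: [179.7, -0.4, -19.3]
force: [3.2, -11.8, 11.1]
gripper_width: 55.1
gripper_force: 20.0
```

```bash
python3 look.py w6|head -9; python3 -c "
from h import *
s=env.state();print(s['force'],s['torque'],s['gripper_width'],s['qpos'])"
```

```text
[524.8 273.9 138.7] [179.7  -0.4 -19.3] 9.125
cap_centre [144.   77.4] 0.89 [626.7 294.9 155. ]
cap_centre [257.1 246.7] 0.86 [527.1 273.7 155. ]
cap_centre [363.9 102.2] 0.84 [581.8 200.1 155. ]
cap_mark [361.7  75. ] 0.98 [594.  203.8 170. ]
cap_mark [160.5 100.9] 0.82 [612.4 287.6 170. ]
cap_mark [297.7 228.2] 0.69 [536.9 249.5 170. ]
blue [([230, 158, 16, 29, 220], array([237.2, 172.2]), array([561.2, 276.1, 105. ]))]
black [([496, 49, 16, 23, 192], array([504.6,  61.2]), array([572.3,  92.3, 105. ])), ([0, 90, 59, 62, 2437], array([ 26. , 124.8]), array([637.4, 396.6, 105. ])), ([292, 179, 21, 22, 153], array([302.7, 189.5]), array([534.3, 236.9, 105. ])), ([159, 206, 56, 49, 979], array([195.3, 234.7]), array([527.5, 321.4, 105. ])), ([301, 207, 27, 42, 611], array([311.5, 230.8]), array([502.1, 240. , 105. ])), ([0, 223, 512, 161, 38316], array([241.1, 315.2]), array([451.1, 313.7, 105. ])), ([307, 225, 144, 74, 6538], array([390.4, 264.1]), array([456. , 191.1, 105. ])), ([463, 239, 33, 11, 134], array([478.9, 246.1]), array([448.7, 125.5, 105. ]))]
[  2.60485072 -11.7599996   11.44025825] [-2.02378265 -0.27118195  0.65392501] 54.59095815461546 [ 26.71251163  23.65095143  95.0056745   -0.54989866  61.2308754
 136.30619155]
```

Force and torque rose with hardly any sinking. I let go, lift and check.

>>> arm_command([
  {"offset": [0, 0, 0], "spin": 0},
  {"offset": [0, 0, 0], "spin": 0},
  {"offset": [0, 0, 0], "spin": 0},
  {"offset": [0, 0, 0], "spin": 0},
  {"offset": [0, 0, 0], "spin": 0},
], jaw=0.091)

```text
time_s: 9.95
ee_pos: [522.4, 277.6, 136.5]
ee_rot: [180.0, 0.0, -19.5]
force: [0.7, 0.9, 0.8]
gripper_width: 91.3
gripper_force: 0.0
```

>>> arm_command([
  {"offset": [0, 0, -0.02], "spin": 0},
  {"offset": [0, 0, -0.03], "spin": 0},
  {"offset": [0, 0, -0.03], "spin": 0},
  {"offset": [0, 0, 0], "spin": 0},
  {"offset": [0, 0, 0], "spin": 0},
])

```text
time_s: 10.58
ee_pos: [521.9, 277.2, 215.7]
ee_rot: [179.9, 0.1, -19.5]
force: [-1.1, 0.3, -1.4]
gripper_width: 91.2
gripper_force: 0.0
```

```bash
python3 look.py w7
python3 - <<'E'
from h import *
st=env.state();c=cam('wrist',st); im=cv2.imread('pics/w7.png'); d=np.load('w7.npy')
m=c[0];v,u=np.nonzero((cv2.inRange(cv2.cvtColor(im,cv2.COLOR_BGR2HSV),(3,150,100),(14,255,255))>0)&(d>0))
P=np.stack([(u-m['cx'])/m['fx'],(v-m['cy'])/m['fy'],np.ones(len(u))],1)*d[v,u][:,None]
W=P@c[1].T+c[2]; k=np.hypot(W[:,0]-521.5,W[:,1]-277)<35; W=W[k]
top=W[W[:,2]>np.percentile(W[:,2],50)-3]
print('top z',np.percentile(W[:,2],[25,50,75]),top[:,:2].min(0),top[:,:2].max(0),(u[k].min(),u[k].max(),v[k].min(),v[k].max()))
cv2.imwrite('pics/c7.png',cv2.resize(im[110:270,170:370],(800,640-40)))
E
```

```text
[521.9 277.2 215.7] [ 1.799e+02  1.000e-01 -1.950e+01] 10.575
cap_centre [341.9  99.5] 0.94 [578.9 191.  155. ]
cap_centre [258.6 201.3] 0.83 [525.  275.3 155. ]
cap_centre [277.7 257.5] 0.8 [471.6 276.7 155. ]
cap_mark [301.4 262.8] 0.89 [469.  258.6 170. ]
cap_mark [340.5  78.7] 0.84 [593.1 192.7 170. ]
cap_mark [283.  185.5] 0.72 [535.2 252.5 170. ]
blue [([240, 141, 11, 21, 109], array([244.8, 151.4]), array([561. , 276.2, 105. ]))]
black [([458, 47, 43, 29, 410], array([474.6,  63.4]), array([566.3,  58.7, 105. ])), ([440, 52, 33, 28, 239], array([451.9,  67.6]), array([569.5,  78.1, 105. ])), ([0, 84, 101, 61, 3633], array([ 54.5, 117.8]), array([648.8, 430.9, 105. ])), ([286, 157, 15, 15, 75], array([293.2, 164.2]), array([533.8, 236.6, 105. ])), ([0, 205, 512, 179, 45598], array([261.1, 304.8]), array([394.5, 318.1, 105. ])), ([52, 371, 24, 9, 101], array([ 64.4, 375.3]), array([380.1, 574.4, 105. ]))]
orange [([402, 0, 58, 107, 1461], array([427.5,  45.9]), array([593.6, 132.4, 168. ])), ([203, 113, 99, 56, 1351], array([253. , 136.4]), array([576.5, 261.4, 168. ])), ([227, 168, 68, 70, 3465], array([259. , 203.7]), array([527.1, 274.3, 168. ]))]
top z [154.87162354 155.36806238 155.84007002] [493.46562348 247.81609457] [548.77600965 302.3848794 ] (np.int64(227), np.int64(294), np.int64(168), np.int64(237))
```

View pics/c7.png

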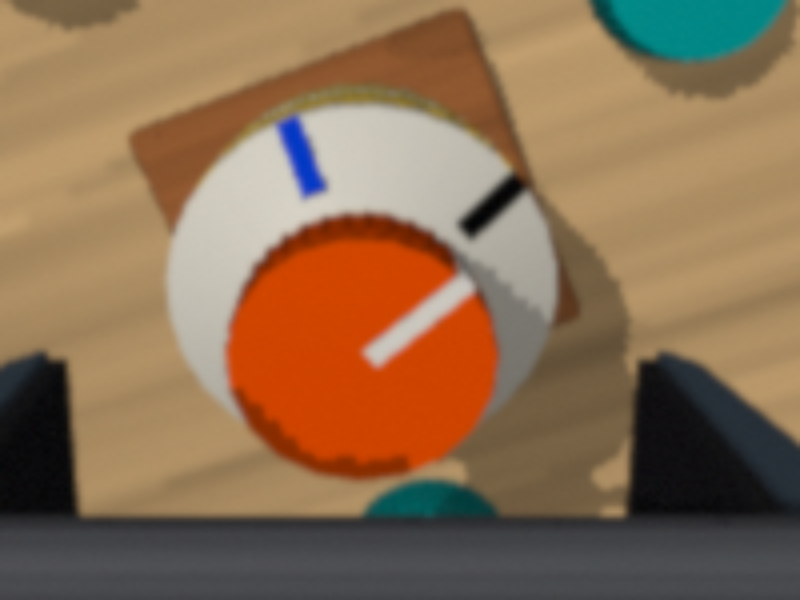

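```bash
python3 - <<'E'
from h import *
c=cam('wrist'); f=lambda x,y:onz(c,(170+x/4,110+y*160/600),156)
a,b=f(372,358),f(475,285); d=b-a; print(a,b,np.degrees(np.arctan2(d[1],d[0])))
for q in [(244.8,151.4),(293.2,164.2)]:
    p=onz(c,q,105); print(np.degrees(np.arctan2(p[1]-276.2,p[0]-521.5)))
E
```

```text
[520.88169167 272.97456072 156.        ] [529.45683251 248.28246318 156.        ] -70.84876504115806
-0.04011027546770896
-72.66225595930479
```

The cap sits at home height (top at 155.4 mm, 156 expected). Its line is at -71°±3 against the stop at -74°. There is time, so I regrip farther back with a firmer grip and make sure it is at the stop.

>>> arm_command([
  {"offset": [0, 0, 0.01], "spin": -0.16},
  {"offset": [0, 0, 0.02], "spin": -0.16},
  {"offset": [0, 0, 0.025], "spin": -0.16},
  {"offset": [0, 0, 0.02], "spin": 0},
  {"offset": [0, 0, 0], "spin": 0},
])

```text
time_s: 11.4
ee_pos: [521.2, 276.8, 139.6]
ee_rot: [179.9, 0.3, 7.9]
force: [-0.0, -0.5, 0.7]
gripper_width: 90.6
gripper_force: 0.0
```

>>> arm_command([
  {"offset": [0, 0, 0], "spin": 0},
  {"offset": [0, 0, 0], "spin": 0},
  {"offset": [0, 0, 0], "spin": 0},
  {"offset": [0, 0, 0], "spin": 0},
  {"offset": [0, 0, 0], "spin": 0},
], jaw=0.05, newtons=30)

```text
time_s: 12.02
ee_pos: [522.8, 276.7, 142.3]
ee_rot: [179.9, -0.0, 8.0]
force: [0.3, -2.9, 4.6]
gripper_width: 56.3
gripper_force: 30.0
```

>>> arm_command([
  {"offset": [0, 0, 0.0005], "spin": 0.03},
  {"offset": [0, 0, 0.0005], "spin": 0.03},
  {"offset": [0, 0, 0], "spin": 0},
])

```text
time_s: 12.4
ee_pos: [522.9, 276.2, 142.2]
ee_rot: [179.9, -0.1, 4.6]
force: [-1.4, -6.3, 9.1]
gripper_width: 55.8
gripper_force: 30.0
```

```bash
python3 -c "
from h import *
s=env.state();print(s['force'],s['torque'],s['gripper_width'],s['qpos'])"
```

```text
[-1.3535924  -6.27857121  9.11494446] [-1.20350152  0.25361896  0.40089117] 55.778005900111 [ 26.81625414  23.4573859   94.75193372  -0.17973481  61.76976666
 112.31976342]
```

>>> arm_command([
  {"offset": [0, 0, 0.0005], "spin": 0.04},
  {"offset": [0, 0, 0], "spin": 0.04},
  {"offset": [0, 0, 0], "spin": 0},
  {"offset": [0, 0, 0], "spin": 0},
])

```text
time_s: 12.9
ee_pos: [524.2, 275.6, 142.2]
ee_rot: [179.8, -0.3, 0.1]
force: [1.4, -7.9, 9.8]
gripper_width: 55.9
gripper_force: 30.0
```

```bash
python3 look.py w8|grep -E "mark|blue"; python3 -c "
from h import *
s=env.state();print(s['force'],s['torque'],s['gripper_width'],s['qpos'])"
```

```text
cap_mark [388.7 112.3] 0.98 [598.  217.9 170. ]
cap_mark [304.2 240.3] 0.76 [535.9 252.7 170. ]
cap_mark [200.5  72.4] 0.6 [614.2 300.7 170. ]
blue [([253, 152, 9, 29, 221], array([256.5, 166.3]), array([561.3, 276.6, 105. ]))]
[ 1.80447616 -7.73004187 10.63269643] [-1.59397207 -0.19870311  0.86527021] 55.904168038252756 [ 26.78861687  23.47457912  94.73404479  -0.34034621  61.64120946
 116.81809411]
```

>>> arm_command([
  {"offset": [0, 0, 0], "spin": 0},
  {"offset": [0, 0, 0], "spin": 0},
  {"offset": [0, 0, 0], "spin": 0},
  {"offset": [0, 0, 0], "spin": 0},
  {"offset": [0, 0, 0], "spin": 0},
], jaw=0.091)

```text
time_s: 13.72
ee_pos: [522.4, 277.5, 140.0]
ee_rot: [180.0, 0.0, -0.1]
force: [0.2, -0.3, -0.3]
gripper_width: 91.0
gripper_force: 0.0
```

>>> arm_command([
  {"offset": [0, 0, -0.02], "spin": 0},
  {"offset": [0, 0, -0.03], "spin": 0},
  {"offset": [0, 0, -0.03], "spin": 0},
  {"offset": [0, 0, 0], "spin": 0},
  {"offset": [0, 0, 0], "spin": 0},
])

```text
time_s: 14.35
ee_pos: [521.9, 277.2, 219.2]
ee_rot: [180.0, 0.1, -0.1]
force: [0.2, -0.4, -0.5]
gripper_width: 90.9
gripper_force: 0.0
```

```bash
python3 look.py w9|head -8
python3 - <<'E'
from h import *
st=env.state();c=cam('wrist',st); im=cv2.imread('pics/w9.png'); d=np.load('w9.npy')
hsv=cv2.cvtColor(im,cv2.COLOR_BGR2HSV); O=cv2.inRange(hsv,(3,150,100),(14,255,255))
n,l,s,ce=cv2.connectedComponentsWithStats(O); i=[i for i in range(1,n) if np.hypot(*(ce[i]-(259,204)))<15 and s[i][4]>1000][0]
hull=cv2.convexHull(cv2.findContours((l==i).astype(np.uint8),0,2)[0][0])
M=np.zeros_like(O);cv2.fillPoly(M,[hull],255)
white=((hsv[...,1]<110)&(hsv[...,2]>120)&(cv2.erode(M,np.ones((3,3)))>0))
v,u=np.nonzero(white); W=np.array([onz(c,(a,b),156) for a,b in zip(u,v)])
q=W[:,:2]-W[:,:2].mean(0); e=np.linalg.svd(q)[2][0]; e*=np.sign(e[0]); print(len(u),'angle',np.degrees(np.arctan2(e[1],e[0])),W[:,:2].mean(0))
k=(l==i)&(d>0);v,u=np.nonzero(k);m=c[0]
P=np.stack([(u-m['cx'])/m['fx'],(v-m['cy'])/m['fy'],np.ones(len(u))],1)*d[v,u][:,None]
print('z',np.median((P@c[1].T+c[2])[:,2]),s[i])
cv2.imwrite('pics/c9.png',cv2.resize(im[110:270,170:370],(800,600)))
E
```

```text
[521.9 277.2 219.2] [ 1.8e+02  1.0e-01 -1.0e-01] 14.35
cap_centre [356.2 134.2] 0.82 [578.9 200.9 155. ]
cap_centre [258.1 201.1] 0.81 [524.5 276.9 155. ]
cap_centre [205.8  56.4] 0.76 [634.3 314.6 155. ]
cap_mark [214.   76.8] 0.96 [618.9 307.1 170. ]
cap_mark [361.7 110.8] 0.7 [596.4 203.7 170. ]
cap_mark [264.8 269.3] 0.68 [470.3 271.4 170. ]
blue [([256, 139, 6, 20, 106], array([258.2, 148.8]), array([561.1, 276.7, 105. ])), ([0, 171, 48, 51, 369], array([ 23.8, 182.5]), array([527.9, 509.4, 105. ]))]
177 angle -67.90711479829692 [525.40584918 262.63877751]
z 155.35376587267763 [ 227  168   66   70 3416]
```

View pics/c9.png

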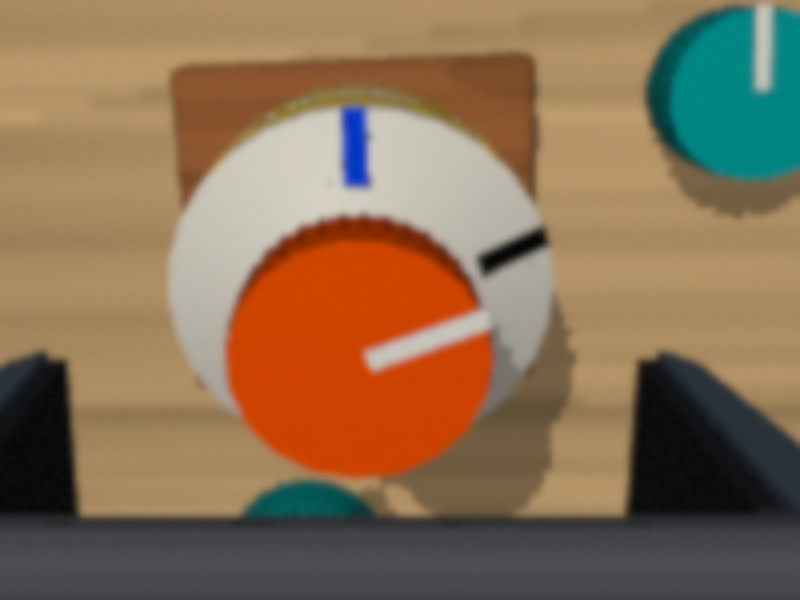

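```bash
cat > ang.py <<'E'
from h import *
def ang(f,pose,z,hint):
    im=cv2.imread(f); c=cam('wrist',dict(ee_pos=pose[:3],ee_rot=pose[3:]))
    g=cv2.resize(im,None,fx=4,fy=4,interpolation=cv2.INTER_CUBIC); hsv=cv2.cvtColor(g,cv2.COLOR_BGR2HSV)
    O=cv2.inRange(hsv,(3,215,150),(14,255,255))   # bright top face
    n,l,s,ce=cv2.connectedComponentsWithStats(O); i=max((i for i in range(1,n) if np.hypot(*(ce[i]/4-hint))<20),key=lambda i:s[i][4])
    cnt=max(cv2.findContours((l==i).astype(np.uint8),0,2)[0],key=len)
    pts=cv2.convexHull(cnt)[:,0]; W=np.array([onz(c,(p+.5)/4-.5,z)[:2] for p in pts])
    from scipy.optimize import least_squares
    r=least_squares(lambda q:np.hypot(*(W-q[:2]).T)-q[2],[521,277,28],loss='soft_l1').x
    v,u=np.nonzero((hsv[...,1]<130)&(hsv[...,2]>110)); X=np.array([onz(c,((a+.5)/4-.5,(b+.5)/4-.5),z)[:2] for a,b in zip(u,v)] )-r[:2]
    k=np.hypot(*X.T); X=X[(k<25)]; m=X.mean(0)
    e=np.linalg.svd(X-m)[2][0]; e*=np.sign(e@m)
    print(f,'fit',r.round(1),len(X),'mean dir',np.degrees(np.arctan2(m[1],m[0])).round(1),'pca',np.degrees(np.arctan2(e[1],e[0])).round(1))
ang('pics/w1.png',[520.6,277.5,228.3,180,0,19.4],170,(259,204))
ang('pics/w7.png',[521.9,277.2,215.7,179.9,.1,-19.5],156,(259,204))
ang('pics/w9.png',[521.9,277.2,219.2,180,.1,-.1],156,(259,204))
E
python3 ang.py
```

```text
pics/w1.png fit [521.2 275.3  27.5] 3006 mean dir -42.2 pca -39.1
pics/w7.png fit [522.  274.9  26.9] 3089 mean dir -73.2 pca -67.7
pics/w9.png fit [520.8 276.   27.4] 2892 mean dir -71.9 pca -68.0
```

Both looks give the same angle (about -70°, 3° bias), even though the regrip turned the hand 8° farther, up to 0.87 Nm. The torque rose linearly from the first degree, so the cap is hard on its stop. It is at home height, at the black mark, and the hand is clear.

```bash
python3 -c "
from h import *
print(env.job_done())"
```

```text
the job is handed in; nothing more can be done
None
```

I turned the orange cap back to the blue mark, where it dropped into the thread, then screwed it clockwise to its stop at the black mark, fully down and released. My camera reading of the line is about 3° short of the mark, which I took as measurement error because the cap would not turn further. The screw jar was left alone, and the job is handed in.

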